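# Stand the toppled valve body back in its lane

### The arm

A 6-joint arm with a two-finger parallel gripper is mounted at the origin on the work surface. World frame = base frame: x ahead of the robot, y to its left, z up, the work surface at z = 0. Lengths are in mm, angles in degrees, forces in N, time in s.
With the tool pointing down it reaches from about 350 to 850 mm from the base axis. Payload 8.1 kg.
Tool frame: the origin (TCP) lies at the very end of the fingers, on their centre line; the grasp point (between the pads) lies 19 mm behind it (r.grasp_offset is the distance from the TCP to the grasp point, in mm); z points along the fingers, y is the line along which they close (so a half turn about z gives the same grasp; the last joint's range is limited). The gripper opens to 85 mm and grips with 20 to 120 N. Pads are 22 mm wide; open, the fingers measure 114 mm over their backs; the gripper's body (76 mm by 85 mm) begins 54 mm behind the grasp point. The pads swing forward as they close: fully open they stand 13 mm farther back than shut.
Start: joints at [61.627, 7.471, 85.268, -0, 87.261, -4.893], TCP at [239.035, 550.334, 231.292] pointing down, gripper open.
Joint ranges: [-169.43, 169.43], [-51.17, 129.36], [1.28, 143.12], [-76.62, 256.62], [0, 156.53], [-152.29, 152.29]. Speed limits (degrees/s): [136.94, 136.94, 159.86, 180, 180, 180].

### API

Orientations are given as [roll, pitch, yaw] about the fixed x, y, z axes, in that order (R = Rz(yaw) Ry(pitch) Rx(roll)).
In Python, from bench import r gives the robot as it stands.
- The arm moves only by the tool carry_out, never from a script. Its argument "commands" is a list of rows, each an object with "jaw": the finger opening in m, from 0 to 0.0854; "translation": the shift along the tool's x, y, z in m, a list of three; "spin": the turn about the tool's z in rad. A call has exactly 8 rows; each row shifts and turns the commanded pose from where the row before left it, along the tool's axes as they then stand; what a row does not reach is not made up. A row lasts 1/12 s, in which the tool goes at most 41.7 mm and 7.16 degrees, less where a joint would pass 70% of its speed; a pose out of reach is approached as far as the arm can. A call is refused whole if a number of a shift passes 0.0417 or a number of a turn 0.125, either way. A call with a gripper value outside its range is refused whole. The fingers move at their own pace and stop on an object; "squeeze" is the grip in N (left out, the last holds). Time passes only in rows, so rows that do not move let the fingers close, or fill a call up. It gives the time, the measured TCP pose, the force, the opening and the grip force at its end, in the units of the state.
- r.sense(): the state, without advancing time (a new reading comes with each control period).
- r.snapshot(name): name is "side" or "top" or "wrist"; returns a dict with "pixels" (400x640x3 uint8, blue, green, red), "K" (3x3 intrinsics, pixels), "extrinsics" (4x4, takes a point from camera to world coordinates). Camera axes: x right, y down, z forward; pixel columns grow to the right and rows downward; lengths in mm; the calibration is good to about 2 mm. A picture is of the moment at which its call begins. There is no depth.
- r.hand_in(): hands the job in; it is judged then, once.
Trained networks look in a picture, given as the dict that the camera call returned (one of the last four; its "shot" number tells which), for a name from the list of things; names that differ only in an ending like _2 or _b are one class to them, and where a whole thing is asked for, a point or a joint stands for the part that bears it (a point fixed in the world has none). Each returns a list of dicts, best first, with "score" (0 to 1); they miss things now and then, are a little off and sometimes report something else, mostly with a low value. They report only what shows in the picture. A call takes as long as a camera call. They do not tell look-alikes from the thing itself.
- r.spot_in(picture, target): "xy" ([column, row] in pixels, amid what is visible of it).
- r.regions_of(picture, target): "pixels" (400x640 bool, what is visible of it) and "xy" ([column, row] in pixels, amid what is visible of it).
- r.landmark_of(picture, target): "xy" ([column, row] in pixels: a listed point, or the origin of a listed thing).
The state is a dict: "time": time; "joint_pos": joint angles; "qd": joint speeds; "joint_efforts": joint torques, N m; "tool_pos": TCP position; "tcp_rot": TCP orientation; "ft_force": force on the tool from outside, world axes, zero at the start; "wrist_torque": the same for the moment, N m; "finger_gap": finger opening in mm; "grip_force": force on a finger pad.
Only numpy, scipy, OpenCV 4.12 (cv2) and the standard library are available. Lean on these libraries where they do the work, as an engineer would, in place of code of your own. Each camera call takes 0.05 s, during which the arm holds its last target. There are 200 camera calls.

### The job

One of the three steel valve bodies in the blue lane has fallen over. Pick it up and set it down upright, neck up, on the vacant dark spot in the row with the two standing ones; lower it onto the spot rather than dropping it, let go of it, and do not shift or tip the two that are standing.

Things in the scene. Friction and masses are not known exactly. Their poses are not given: they have to be found in the camera images.
- tipped: Toppled steel valve body, about 0.5 kg, 100 mm long, before the row, neck towards the robot. Square foot block 44 x 44 mm, 50 long; round barrel 44 dia, 32 long; neck 24 dia, 18 long. Lies on a flat, axis 22 mm above the lane floor, two flats upright. Origin: centre of the foot's end face; +z along the part from foot to neck, x and y square to the foot's flats. Mass centre 44 mm from its foot.
- vacant: Vacant place in the row: flat dark spot 64 mm across. Origin: its centre, on the lane floor (8 mm above the bench); z up, x across the lane away from the robot, y along the row. Three places 100 mm apart, any may be vacant. Lane: blue sheet 270 mm across by 420 along the row, flat but for 10 mm high lips at its edges; front lip 202 mm before the row.
- standing_a: A standing valve body of the same shape and size, in one of the three places. Origin: centre of its underside on the lane floor; z up through the neck.
- standing_b: The other standing valve body, same shape and size, in another of the three places. Origin: centre of its underside on the lane floor; z up through the neck.
Mind the look-alikes: they are no part of the job. Leave any red look-alike of the tipped alone.

How it is judged:
By the outcome, as a careful person would: the job done as asked, in the order asked, and still so for the second after the job is handed in, with the robot touching nothing.
It also fails if it takes over 40 s, if anything falls off the work surface, if the arm or the gripper's body presses on something with over 40 N, if the wrist force passes 120 N, or if a joint passes its speed limit or range.

## Working session

There is one attempt and no reset: what is moved stays moved. The work goes in short steps, Python scripts to look and compute and a tool call to move; the robot and the scene stay as the last step left them, time stands still between calls to the robot, and variables do not carry over. Pictures are saved under pics/ and viewed, at most 12 in all, crops included, and the job is handed in when it is done.

Besides the shell and the picture viewer there is one more tool, called after "Emit:" as a command line: name --argument value ..., lists and objects as JSON in quotes. carry_out: Moves the arm, as the interface text tells. Its arguments: {"type":"object","properties":{"commands":{"type":"array","items":{"type":"object","properties":{"jaw":{"type":"number"},"translation":{"type":"array","items":{"type":"number"}},"spin":{"type":"number"}}}},"squeeze":{"type":"number"}},"required":["commands"]}

```bash
ls; mkdir -p pics; python3 - <<'E'
from bench import r
import cv2,numpy as np
s=r.sense();print({k:np.round(v,2).tolist() for k,v in s.items()})
for n in("top","side"):
    p=r.snapshot(n);cv2.imwrite(f"pics/{n}0.png",p["pixels"])
    print(n,np.round(p["K"],1).tolist(),np.round(p["extrinsics"],3).tolist())
    for t in("tipped","vacant","standing_a"):
        print(t,[(np.round(d["xy"],1).tolist(),round(d["score"],2)) for d in r.landmark_of(p,t)],[(np.round(d["xy"],1).tolist(),round(d["score"],2),int(d["pixels"].sum())) for d in r.regions_of(p,t)])
E
```

```text
pics
{'time': 0.0, 'joint_pos': [61.63, 7.52, 85.33, 0.0, 87.26, -4.89], 'qd': [0.01, -0.03, -0.06, -0.01, -0.04, 0.04], 'joint_efforts': [-0.0, -56.94, -50.05, -0.0, 0.02, 0.0], 'tool_pos': [238.75, 549.85, 230.24], 'tcp_rot': [-179.89, -0.01, 156.52], 'ft_force': [-0.45, 0.34, 0.34], 'wrist_torque': [-0.02, -0.03, 0.02], 'grip_force': 0.0, 'finger_gap': 85.31}
top [[373.8, 0.0, 319.9], [0.0, 373.8, 194.7], [0.0, 0.0, 1.0]] [[0.024, -0.999, 0.036, 489.576], [-1.0, -0.024, 0.019, 30.008], [-0.018, -0.037, -0.999, 704.799], [0.0, 0.0, 0.0, 1.0]]
tipped [([281.5, 256.2], 0.9), ([358.8, 278.4], 0.87), ([348.3, 166.5], 0.75)] [([274.6, 282.3], 0.86, 1338), ([350.0, 190.1], 0.69, 1356), ([384.2, 281.5], 0.69, 1343)]
vacant [([262.6, 111.9], 0.67), ([314.4, 117.8], 0.23)] [([260.7, 112.9], 0.83, 892)]
standing_a [([369.1, 117.4], 0.83), ([314.2, 116.3], 0.82)] [([315.1, 108.6], 0.61, 864), ([368.5, 115.9], 0.59, 932)]
side [[411.8, 0.0, 315.9], [0.0, 411.8, 193.9], [0.0, 0.0, 1.0]] [[-0.99, -0.117, 0.082, 485.402], [-0.143, 0.769, -0.623, 515.674], [0.01, -0.628, -0.778, 639.881], [0.0, 0.0, 0.0, 1.0]]
tipped [([310.2, 183.8], 0.88), ([396.0, 245.3], 0.82), ([411.4, 188.5], 0.79)] [([418.8, 170.6], 0.71, 987), ([419.3, 253.6], 0.66, 1755), ([330.2, 181.9], 0.6, 1247)]
vacant [([242.9, 249.6], 0.98)] [([241.5, 249.9], 0.93, 877)]
standing_a [([257.2, 202.7], 0.91), ([270.2, 171.0], 0.86)] [([268.8, 155.3], 0.95, 1073), ([251.6, 190.7], 0.73, 1230)]
```

View pics/top0.png

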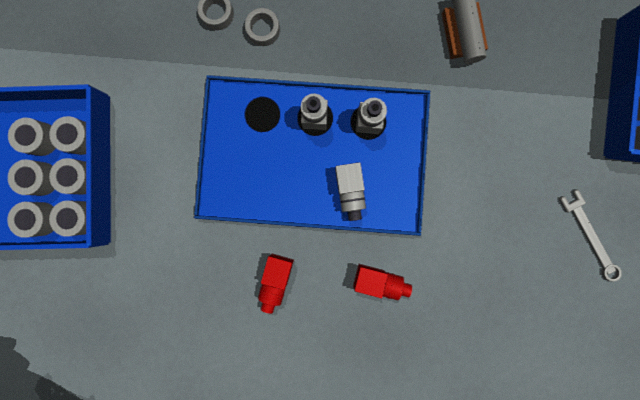

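View pics/side0.png

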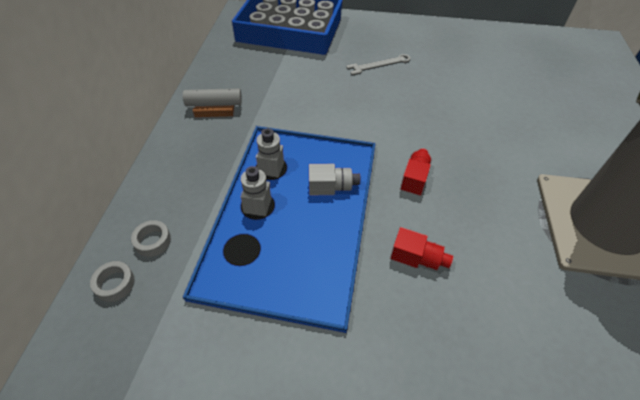

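The only steel toppled part inside the lane is at top (350,190) / side (330,182). The other two detections, top (275,282) and (384,281), are red look-alikes lying outside the lane. The vacant spot is at top (262,113) and the standing parts are at (315,110) and (370,115). I'll measure these and confirm with a crop.

```bash
cat > h.py <<'E'
from bench import r
import cv2,numpy as np
def ray(p,uv,z):
    E=p["extrinsics"];d=E[:3,:3]@np.linalg.solve(p["K"],[uv[0],uv[1],1.]);o=E[:3,3]
    return o+d*(z-o[2])/d[2]
def proj(p,X):
    E=p["extrinsics"];c=E[:3,:3].T@(np.asarray(X,float)-E[:3,3]);q=p["K"]@c;return q[:2]/q[2]
E
python3 - <<'E'
from h import *
for n in("top","side"):
    p=r.snapshot(n)
    for t,z in(("tipped",30),("vacant",8),("standing_a",8)):
        for d in r.landmark_of(p,t): print(n,t,"lm",np.round(ray(p,d["xy"],z),1)[:2],round(d["score"],2))
    print(n,"vac reg",[np.round(ray(p,d["xy"],8)[:2],1) for d in r.regions_of(p,"vacant")])
    for d in r.regions_of(p,"tipped"):
        m=d["pixels"]; red=p["pixels"][m].astype(float).mean(0)
        ys,xs=np.nonzero(m);X=np.array([ray(p,(x,y),40)[:2] for x,y in zip(xs,ys)])
        c=X.mean(0);w,v=np.linalg.eigh(np.cov((X-c).T));a=v[:,1]*-np.sign(v[0,1])
        s=(X-c)@a
        print(n,"reg",np.round(d["xy"]),red.round(),c.round(1),"axis",a.round(3),np.degrees(np.arctan2(a[1],a[0])).round(1),"ext",s.min().round(),s.max().round())
    if n=="top": cv2.imwrite("pics/crop.png",cv2.resize(p["pixels"][70:320,190:440],None,fx=2.4,fy=2.4,interpolation=cv2.INTER_CUBIC))
    # steel mask in lane: non-blue bright pixels
E
```

```text
top tipped lm [371.8 -31.9] 0.8
top tipped lm [399.9 108.6] 0.73
top tipped lm [567.2  -9. ] 0.72
top vacant lm [669.5 159.7] 0.69
top vacant lm [665.1  56.1] 0.29
top standing_a lm [657.5  57.6] 0.6
top vac reg [array([669.5, 160.2])]
top reg [383. 280.] [ 23.  25. 161.] [361.5 -65.6] axis [-0.245 -0.97 ] -104.2 ext -47.0 57.0
top reg [350. 188.] [136. 136. 135.] [524.8 -11.3] axis [-0.989 -0.149] -171.4 ext -47.0 55.0
top reg [274. 281.] [ 17.  19. 161.] [358.4 120.2] axis [-0.971  0.24 ] 166.1 ext -48.0 56.0
side tipped lm [400.9 112. ] 0.97
side tipped lm [362.4 -17.3] 0.93
side tipped lm [559.2  -2.1] 0.7
side vacant lm [662.7 151.2] 0.85
side standing_a lm [655.3 -41.2] 0.86
side standing_a lm [672.1  56.9] 0.63
side vac reg [array([661.3, 152.3])]
side reg [329. 179.] [121. 118. 115.] [527.1  -6.6] axis [-0.971 -0.24 ] -166.1 ext -46.0 59.0
side reg [417. 175.] [ 36.  38. 140.] [362.8 -48.6] axis [-0.226 -0.974] -103.0 ext -58.0 70.0
side reg [417. 255.] [ 39.  41. 143.] [360.6 130.5] axis [-0.969  0.247] 165.7 ext -43.0 56.0
```

View pics/crop.png

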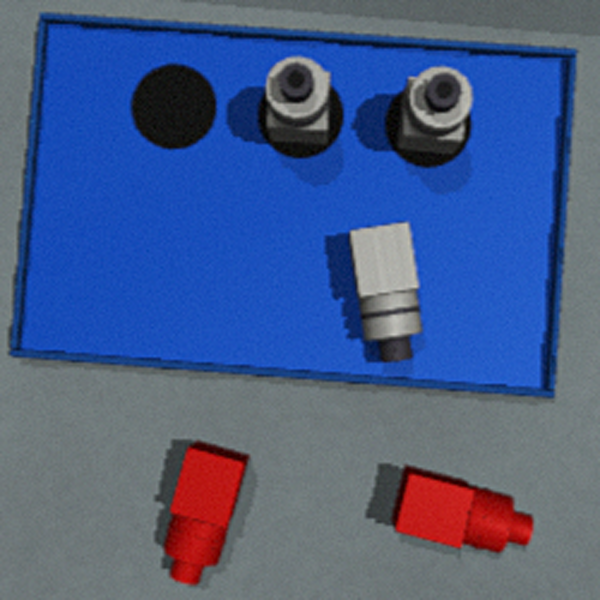

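The crop confirms it: the steel part is at crop (385,290), neck towards the robot, and the red ones lie outside the lane. The two cameras disagree by about 8 mm on the spot, so I'll check that by colour.

```bash
python3 - <<'E'
from h import *
for n in("top","side"):
    p=r.snapshot(n);im=p["pixels"].astype(int);b,g,rr=im[...,0],im[...,1],im[...,2]
    # vacant spot: dark blob nearest the detected point
    d=(im.max(2)<60).astype(np.uint8);k,l,st,ce=cv2.connectedComponentsWithStats(d)
    uv=proj(p,[665,156,8]);i=min(range(1,k),key=lambda i:np.hypot(*(ce[i]-uv))+1e3*(st[i,4]<300))
    ys,xs=np.nonzero(l==i);X=np.array([ray(p,(x,y),8)[:2] for x,y in zip(xs,ys)])
    print(n,"spot",ce[i].round(1),st[i],X.mean(0).round(1),"ext",np.ptp(X,axis=0).round(1))
    m=((b-rr>50)).astype(np.uint8);m=cv2.morphologyEx(m,cv2.MORPH_CLOSE,np.ones((3,3)))
    k,l,st,ce=cv2.connectedComponentsWithStats(m);uv=proj(p,[560,80,8]).astype(int);i=l[uv[1],uv[0]]
    ys,xs=np.nonzero(l==i);X=np.array([ray(p,(x,y),14)[:2] for x,y in zip(xs,ys)],np.float32)
    h=cv2.convexHull(X);q=cv2.approxPolyDP(h,25,True)[:,0];print(n,"lane corners",q.round(1).tolist(),cv2.minAreaRect(X))
E
```

```text
top spot [262. 114.] [245  97  35  35 943] [664.4 156. ] ext [64.8 64.6]
top lane corners [[732.9000244140625, 262.8999938964844], [467.6000061035156, 275.79998779296875], [445.1000061035156, -142.1999969482422], [714.0999755859375, -154.89999389648438]] ((590.1436767578125, 59.919342041015625), (420.4689025878906, 270.1722717285156), 87.10432434082031)
side spot [241.4 249.6] [224 235  36  30 862] [664.9 155.4] ext [62.4 61.7]
side lane corners [[733.7000122070312, 259.70001220703125], [468.29998779296875, 278.29998779296875], [447.1000061035156, -144.89999389648438], [712.7999877929688, -158.89999389648438]] ((589.9986572265625, 58.91259765625), (426.18194580078125, 270.0627136230469), 87.05683898925781)
```

```bash
cat > fit.py <<'E'
from h import *
from scipy.optimize import minimize
t=np.linspace(0,2*np.pi,24,endpoint=False)
cyl=lambda R,a,b:np.array([[R*np.cos(q),R*np.sin(q),z] for q in t for z in(a,b)])
PARTS=[np.array([[x,y,z] for x in(-22,22) for y in(-22,22) for z in(0,50)]),cyl(22,50,82),cyl(12,82,100)]
def sil(p,x,y,yaw,tilt=0,h=30):  # yaw=heading of foot->neck, tilt=elevation of axis; (x,y,h)=foot-face centre
    c,s=np.cos(yaw),np.sin(yaw);ct,stt=np.cos(tilt),np.sin(tilt)
    R=np.array([[-s,-c*stt,c*ct],[c,-s*stt,s*ct],[0,ct,stt]])
    m=np.zeros((800,1280),np.uint8)
    for P in PARTS:
        uv=np.array([proj(p,R@v+[x,y,h]) for v in P])*2
        cv2.fillConvexPoly(m,cv2.convexHull(uv.astype(np.float32)).round().astype(np.int32),1)
    return m
E
python3 - <<'E'
from fit import *
obs=[]
for n in("top","side"):
    p=r.snapshot(n)
    g=min(r.regions_of(p,"tipped"),key=lambda d:np.hypot(*(np.array(d["xy"])-proj(p,[527,-8,30]))))
    obs.append((p,cv2.resize(g["pixels"].astype(np.uint8),(1280,800),interpolation=cv2.INTER_NEAREST)))
def cost(v,O):
    return np.mean([1-(s&m).sum()/(s|m).sum() for p,m in O for s in[sil(p,v[0],v[1],np.radians(v[2]))]])
for O in(obs,obs[:1],obs[1:]):
    b=minimize(cost,[567,-5,-172],args=(O,),method="Nelder-Mead",options=dict(initial_simplex=[[567,-5,-172],[575,-5,-172],[567,3,-172],[567,-5,-164]]))
    print(b.x.round(1),b.fun.round(3))
    x,y,w=b.x;a=np.array([np.cos(np.radians(w)),np.sin(np.radians(w))])
    print("grasp73",(b.x[:2]+73*a).round(1),"neck end",(b.x[:2]+100*a).round(1))
E
```

```text
[ 569.2   -5.  -169.9] 0.067
grasp73 [497.3 -17.7] neck end [470.7 -22.5]
[ 568.2   -4.7 -170.3] 0.044
grasp73 [496.3 -16.9] neck end [469.7 -21.5]
[ 570.3   -6.4 -169.6] 0.077
grasp73 [498.5 -19.7] neck end [471.9 -24.5]
```

Emit:
carry_out --commands '[{"jaw": 0.085, "translation": [0, 0, 0], "spin": -0.117}, {"jaw": 0.085, "translation": [0, 0, 0], "spin": -0.117}, {"jaw": 0.085, "translation": [0, 0, 0], "spin": -0.117}, {"jaw": 0.085, "translation": [0, 0, 0], "spin": -0.117}, {"jaw": 0.085, "translation": [0, 0, 0], "spin": -0.117}, {"jaw": 0.085, "translation": [-0.009, -0.034, 0], "spin": 0}, {"jaw": 0.085, "translation": [-0.009, -0.034, 0], "spin": 0}, {"jaw": 0.085, "translation": [-0.009, -0.034, 0], "spin": 0}]' --squeeze 20

```text
time: 2.27
tool_pos: [283.4, 453.7, 230.9]
tcp_rot: [-180.0, -0.0, -169.9]
ft_force: [0.4, -1.2, -0.0]
finger_gap: 84.9
grip_force: 0.0
```

Emit:
carry_out --commands '[{"jaw": 0.085, "translation": [-0.009, -0.034, 0], "spin": 0}, {"jaw": 0.085, "translation": [-0.009, -0.034, 0], "spin": 0}, {"jaw": 0.085, "translation": [-0.009, -0.034, 0], "spin": 0}, {"jaw": 0.085, "translation": [-0.009, -0.034, 0], "spin": 0}, {"jaw": 0.085, "translation": [-0.009, -0.034, 0], "spin": 0}, {"jaw": 0.085, "translation": [-0.009, -0.034, 0], "spin": 0}, {"jaw": 0.085, "translation": [-0.009, -0.034, 0], "spin": 0}, {"jaw": 0.085, "translation": [-0.009, -0.034, 0], "spin": 0}]'

```text
time: 2.93
tool_pos: [402.1, 197.8, 231.6]
tcp_rot: [180.0, 0.0, -169.9]
ft_force: [0.8, -0.6, -0.7]
finger_gap: 84.9
grip_force: 0.0
```

Emit:
carry_out --commands '[{"jaw": 0.085, "translation": [-0.008, -0.033, 0.006], "spin": 0}, {"jaw": 0.085, "translation": [-0.008, -0.033, 0.006], "spin": 0}, {"jaw": 0.085, "translation": [-0.008, -0.033, 0.006], "spin": 0}, {"jaw": 0.085, "translation": [-0.008, -0.033, 0.006], "spin": 0}, {"jaw": 0.085, "translation": [-0.008, -0.033, 0.006], "spin": 0}, {"jaw": 0.085, "translation": [-0.008, -0.033, 0.006], "spin": 0}, {"jaw": 0.085, "translation": [-0.008, -0.032, 0.006], "spin": 0}, {"jaw": 0.085, "translation": [0, 0, 0], "spin": 0}]'

```text
time: 3.6
tool_pos: [497.8, -22.2, 188.1]
tcp_rot: [-179.9, -0.1, -170.2]
ft_force: [-0.0, 0.8, -0.2]
finger_gap: 85.1
grip_force: 0.0
```

```bash
python3 - <<'E'
from fit import *
p=r.snapshot("wrist");cv2.imwrite("pics/w1.png",p["pixels"]);print(r.sense()["tool_pos"])
G=r.regions_of(p,"tipped");print([(d["xy"],d["score"],d["pixels"].sum()) for d in G])
g=min(G,key=lambda d:np.hypot(*(np.array(d["xy"])-proj(p,[520,-13,30]))))
m=cv2.resize(g["pixels"].astype(np.uint8),(1280,800),interpolation=cv2.INTER_NEAREST)
def cost(v):
    s=sil(p,v[0],v[1],np.radians(v[2]));return 1-(s&m).sum()/(s|m).sum()
b=minimize(cost,[569,-5,-170],method="Nelder-Mead",options=dict(initial_simplex=[[569,-5,-170],[575,-5,-170],[569,2,-170],[569,-5,-164]]))
print(b.x,b.fun)
E
```

```text
[497.1441086  -20.02166334 188.48694356]
[([507.8, 64.5], 0.96, np.int64(6868)), ([302.4, 26.8], 0.69, np.int64(5598)), ([328.4, 216.1], 0.6, np.int64(4147))]
[ 568.88931028   -2.16310796 -169.48914155] 0.052320238915690376
```

View pics/w1.png

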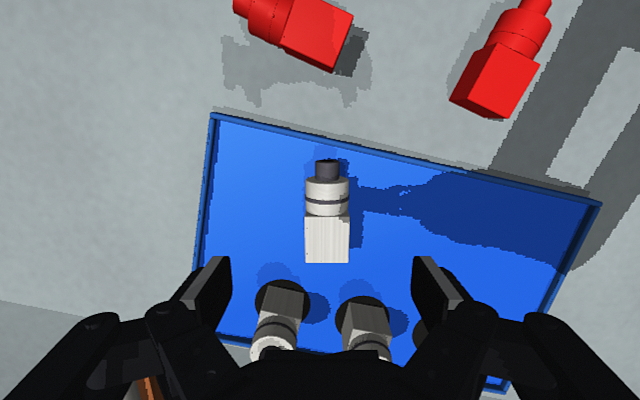

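The wrist picture shows the steel part at (327,215), centred between the fingertips at (225,270) and (420,270). The reds at (295,30) and (500,65) are outside the lane. Descending.

Emit:
carry_out --commands '[{"jaw": 0.085, "translation": [0, 0.0035, 0.03], "spin": 0}, {"jaw": 0.085, "translation": [0, 0, 0.03], "spin": 0}, {"jaw": 0.085, "translation": [0, 0, 0.03], "spin": 0}, {"jaw": 0.085, "translation": [0, 0, 0.03], "spin": 0}, {"jaw": 0.085, "translation": [0, 0, 0.025], "spin": 0}, {"jaw": 0.085, "translation": [0, 0, 0.018], "spin": 0}, {"jaw": 0.085, "translation": [0, 0, 0.01], "spin": 0}, {"jaw": 0.085, "translation": [0, 0, 0], "spin": 0}]'

```text
time: 4.37
tool_pos: [494.3, -12.7, 14.2]
tcp_rot: [179.9, -0.2, -169.9]
ft_force: [-0.3, -0.4, 0.0]
finger_gap: 85.0
grip_force: 0.0
```

Emit:
carry_out --commands '[{"jaw": 0.03, "translation": [0, 0, 0], "spin": 0}, {"jaw": 0.03, "translation": [0, 0, 0], "spin": 0}, {"jaw": 0.03, "translation": [0, 0, 0], "spin": 0}, {"jaw": 0.03, "translation": [0, 0, 0], "spin": 0}, {"jaw": 0.03, "translation": [0, 0, 0], "spin": 0}, {"jaw": 0.03, "translation": [0, 0, 0], "spin": 0}, {"jaw": 0.03, "translation": [0, 0, 0], "spin": 0}, {"jaw": 0.03, "translation": [0, 0, 0], "spin": 0}]' --squeeze 20

```text
time: 5.03
tool_pos: [497.9, -14.3, 18.2]
tcp_rot: [-179.9, 0.2, -170.0]
ft_force: [-2.0, -0.1, 5.9]
finger_gap: 43.4
grip_force: 19.4
```

Emit:
carry_out --commands '[{"jaw": 0.03, "translation": [0, 0, -0.012], "spin": 0}, {"jaw": 0.03, "translation": [0, 0, -0.012], "spin": 0}, {"jaw": 0.03, "translation": [0, 0, -0.014], "spin": 0}, {"jaw": 0.03, "translation": [0, 0, -0.014], "spin": 0}, {"jaw": 0.03, "translation": [0, 0, -0.014], "spin": 0}, {"jaw": 0.03, "translation": [0, 0, -0.014], "spin": 0}, {"jaw": 0.03, "translation": [0, 0, -0.014], "spin": 0}, {"jaw": 0.03, "translation": [0, 0, -0.006], "spin": 0}]'

```text
time: 5.7
tool_pos: [497.3, -14.1, 119.4]
tcp_rot: [-179.9, 0.2, -170.0]
ft_force: [0.4, 0.2, -5.3]
finger_gap: 43.3
grip_force: 22.0
```

```bash
python3 - <<'E'
from h import *
s=r.sense();print(s["time"],s["tool_pos"],s["ft_force"],s["wrist_torque"],s["finger_gap"])
p=r.snapshot("side");a=p["pixels"][100:300,180:440];q=r.snapshot("wrist")["pixels"][100:400,120:520]
cv2.imwrite("pics/l1.png",np.hstack([cv2.resize(a,(390,300)),q]))
E
```

```text
5.7 [497.33117706 -14.05533675 119.36767053] [ 0.37462636  0.19691412 -5.30658602] [-0.07487186  0.11658837  0.0106365 ] 43.272912357588446
```

View pics/l1.png

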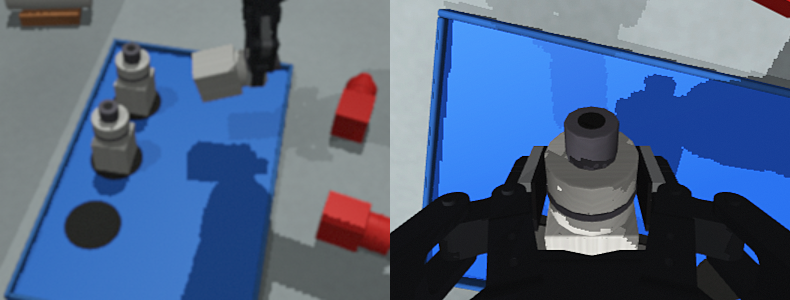

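The part is held by the barrel and has drooped about 25°; the pivot sticks part way. I'll use asymmetric vertical strokes, sharp upward and gentle at the top, so it ratchets round under inertia.

Emit:
carry_out --commands '[{"jaw": 0.03, "translation": [0, 0, -0.04], "spin": 0}, {"jaw": 0.03, "translation": [0, 0, -0.03], "spin": 0}, {"jaw": 0.03, "translation": [0, 0, -0.02], "spin": 0}, {"jaw": 0.03, "translation": [0, 0, -0.01], "spin": 0}, {"jaw": 0.03, "translation": [0, 0, 0.01], "spin": 0}, {"jaw": 0.03, "translation": [0, 0, 0.02], "spin": 0}, {"jaw": 0.03, "translation": [0, 0, 0.03], "spin": 0}, {"jaw": 0.03, "translation": [0, 0, 0.04], "spin": 0}]'

```text
time: 6.47
tool_pos: [496.7, -14.0, 114.8]
tcp_rot: [-180.0, 0.1, -170.0]
ft_force: [1.2, -0.0, -5.9]
finger_gap: 43.2
grip_force: 21.2
```

```bash
python3 - <<'E'
from h import *
p=r.snapshot("side");s=r.sense();print(s["time"],s["tool_pos"],s["ft_force"],s["wrist_torque"],s["finger_gap"])
a=p["pixels"][100:300,180:440];q=r.snapshot("wrist")["pixels"][100:400,120:520]
cv2.imwrite("pics/l2.png",np.hstack([cv2.resize(a,(390,300)),q]))
E
```

```text
6.5167 [490.12397729 -13.18508116 103.88289839] [ -7.07344771   0.25746868 -14.62059822] [0.02062698 0.48236907 0.04752044] 43.143665133459216
```

View pics/l2.png

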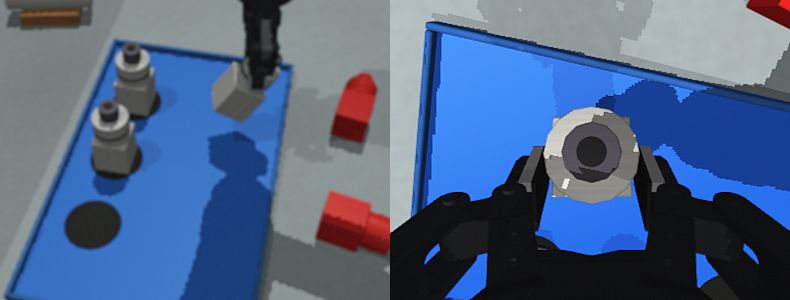

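It works: the side view shows the part hanging at about 50°, with its foot at (238,95). Repeating the stroke.

Emit:
carry_out --commands '[{"jaw": 0.03, "translation": [0, 0, -0.04], "spin": 0}, {"jaw": 0.03, "translation": [0, 0, -0.03], "spin": 0}, {"jaw": 0.03, "translation": [0, 0, -0.02], "spin": 0}, {"jaw": 0.03, "translation": [0, 0, -0.01], "spin": 0}, {"jaw": 0.03, "translation": [0, 0, 0.01], "spin": 0}, {"jaw": 0.03, "translation": [0, 0, 0.02], "spin": 0}, {"jaw": 0.03, "translation": [0, 0, 0.03], "spin": 0}, {"jaw": 0.03, "translation": [0, 0, 0.04], "spin": 0}]'

```text
time: 7.23
tool_pos: [496.9, -14.0, 115.2]
tcp_rot: [-180.0, 0.1, -170.0]
ft_force: [2.2, -0.7, -5.7]
finger_gap: 42.8
grip_force: 23.6
```

Emit:
carry_out --commands '[{"jaw": 0.03, "translation": [0, 0, -0.04], "spin": 0}, {"jaw": 0.03, "translation": [0, 0, -0.03], "spin": 0}, {"jaw": 0.03, "translation": [0, 0, -0.02], "spin": 0}, {"jaw": 0.03, "translation": [0, 0, -0.01], "spin": 0}, {"jaw": 0.03, "translation": [0, 0, 0], "spin": 0}, {"jaw": 0.03, "translation": [0, 0, 0], "spin": 0}, {"jaw": 0.03, "translation": [0, 0, 0], "spin": 0}, {"jaw": 0.03, "translation": [0, 0, 0], "spin": 0}]'

```text
time: 7.9
tool_pos: [495.2, -13.8, 214.0]
tcp_rot: [179.9, -0.2, -170.0]
ft_force: [-0.9, 0.7, -6.0]
finger_gap: 39.1
grip_force: 19.6
```

```bash
cat > tilt.py <<'E'
from fit import *
def tilt(e0,names=("side","wrist")):
    s=r.sense();t=s["tool_pos"];O=[]
    hd=np.radians(s["tcp_rot"][2])
    for n in names:
        p=r.snapshot(n);D=r.regions_of(p,"tipped")+r.regions_of(p,"standing_a")
        D=[d for d in D if np.hypot(*(np.array(d["xy"])-proj(p,[t[0],t[1],t[2]])))<90]
        if D:
            g=min(D,key=lambda d:np.hypot(*(np.array(d["xy"])-proj(p,[t[0],t[1],t[2]]))))
            O.append((n,p,cv2.resize(g["pixels"].astype(np.uint8),(1280,800),interpolation=cv2.INTER_NEAREST)))
    def cost(v,O):  # v: elevation deg, along offset, vertical offset of pivot(73) from the grasp point
        e=np.radians(v[0]);L=v[2]
        x=t[0]+np.cos(hd)*(v[1]-L*np.cos(e));y=t[1]+np.sin(hd)*(v[1]-L*np.cos(e));z=t[2]+16-L*np.sin(e)
        return np.mean([1-(a&m).sum()/(a|m).sum() for _,p,m in O for a in[sil(p,x,y,hd,e,z)]])
    for Q in [O]+[[o] for o in O]:
        b=minimize(cost,[e0,0,73],args=(Q,),method="Nelder-Mead",options=dict(maxiter=120,initial_simplex=[[e0,0,73],[e0+15,0,73],[e0,8,73],[e0,0,80]]))
        print([o[0] for o in Q],"elev, offset, grip z:",b.x.round(1),"1-IoU",b.fun.round(3))
    print(s["time"],t,np.round(s["ft_force"],1),np.round(s["wrist_torque"],3))
E
python3 - <<'E'
from tilt import *
tilt(70)
a=r.snapshot("side")["pixels"][60:300,180:440];q=r.snapshot("wrist")["pixels"][100:400,120:520]
cv2.imwrite("pics/l3.png",np.hstack([cv2.resize(a,(325,300)),q]))
E
```

```text
['side', 'wrist'] elev, offset, grip z: [86.8 18.8 83.6] 1-IoU 0.178
['side'] elev, offset, grip z: [86.6 19.6 83.6] 1-IoU 0.281
['wrist'] elev, offset, grip z: [86.9 17.5 85.4] 1-IoU 0.066
7.9 [495.16970046 -13.84108504 213.95050832] [-0.9  0.7 -6. ] [-0.017 -0.159 -0.013]
```

View pics/l3.png

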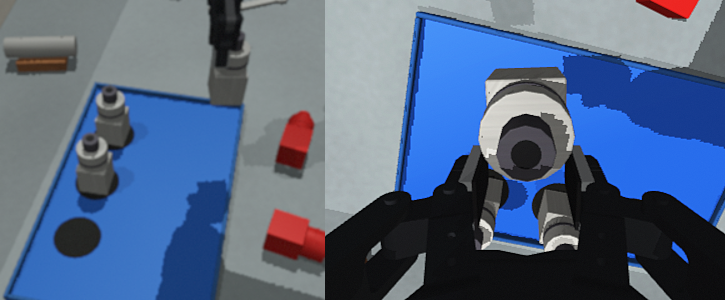

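It now hangs neck up at about 87°, but the barrel has slipped about 19 mm towards the robot in the pads (gap 39), so it is held on a chord. I'll gently set it down on open lane floor and re-grip it centrally.

Emit:
carry_out --commands '[{"jaw": 0.03, "translation": [-0.003, 0, 0.004], "spin": 0}, {"jaw": 0.03, "translation": [-0.006, 0, 0.008], "spin": 0}, {"jaw": 0.03, "translation": [-0.009, 0, 0.012], "spin": 0}, {"jaw": 0.03, "translation": [-0.012, 0, 0.016], "spin": 0}, {"jaw": 0.03, "translation": [-0.012, 0, 0.016], "spin": 0}, {"jaw": 0.03, "translation": [-0.009, 0, 0.012], "spin": 0}, {"jaw": 0.03, "translation": [-0.006, 0, 0.008], "spin": 0}, {"jaw": 0.03, "translation": [-0.003, 0, 0.004], "spin": 0}]'

```text
time: 8.97
tool_pos: [555.2, -3.2, 134.0]
tcp_rot: [180.0, -0.1, -170.0]
ft_force: [-0.9, -0.7, -6.7]
finger_gap: 38.8
grip_force: 19.9
```

```bash
python3 - <<'E'
from tilt import *
tilt(86)
E
```

```text
['side', 'wrist'] elev, offset, grip z: [87.4 18.1 83.8] 1-IoU 0.163
['side'] elev, offset, grip z: [86.7 19.3 83.6] 1-IoU 0.268
['wrist'] elev, offset, grip z: [86.3 20.1 79.9] 1-IoU 0.059
8.9667 [555.1571322   -3.1774557  133.96390807] [-0.9 -0.7 -6.7] [ 0.033 -0.053  0.05 ]
```

Emit:
carry_out --commands '[{"jaw": 0.03, "translation": [0, 0, 0.003], "spin": 0}, {"jaw": 0.03, "translation": [0, 0, 0.006], "spin": 0}, {"jaw": 0.03, "translation": [0, 0, 0.009], "spin": 0}, {"jaw": 0.03, "translation": [0, 0, 0.01], "spin": 0}, {"jaw": 0.03, "translation": [0, 0, 0.009], "spin": 0}, {"jaw": 0.03, "translation": [0, 0, 0.006], "spin": 0}, {"jaw": 0.03, "translation": [0, 0, 0.004], "spin": 0}, {"jaw": 0.03, "translation": [0, 0, 0.002], "spin": 0}]'

```text
time: 9.93
tool_pos: [554.7, -3.5, 85.9]
tcp_rot: [180.0, -0.1, -170.0]
ft_force: [0.6, -0.1, -5.7]
finger_gap: 39.0
grip_force: 19.8
```

Emit:
carry_out --commands '[{"jaw": 0.03, "translation": [0, 0, 0.001], "spin": 0}, {"jaw": 0.03, "translation": [0, 0, 0.001], "spin": 0}, {"jaw": 0.03, "translation": [0, 0, 0.001], "spin": 0}, {"jaw": 0.03, "translation": [0, 0, 0.001], "spin": 0}, {"jaw": 0.03, "translation": [0, 0, 0.001], "spin": 0}, {"jaw": 0.03, "translation": [0, 0, 0.001], "spin": 0}, {"jaw": 0.03, "translation": [0, 0, 0], "spin": 0}, {"jaw": 0.03, "translation": [0, 0, 0], "spin": 0}]'

```text
time: 10.6
tool_pos: [555.4, -3.5, 81.3]
tcp_rot: [180.0, -0.0, -170.0]
ft_force: [-0.7, 0.1, -5.2]
finger_gap: 38.5
grip_force: 19.8
```

Emit:
carry_out --commands '[{"jaw": 0.03, "translation": [0, 0, 0.001], "spin": 0}, {"jaw": 0.03, "translation": [0, 0, 0.001], "spin": 0}, {"jaw": 0.03, "translation": [0, 0, 0.001], "spin": 0}, {"jaw": 0.03, "translation": [0, 0, 0.001], "spin": 0}, {"jaw": 0.03, "translation": [0, 0, 0.001], "spin": 0}, {"jaw": 0.03, "translation": [0, 0, 0], "spin": 0}, {"jaw": 0.03, "translation": [0, 0, 0], "spin": 0}, {"jaw": 0.03, "translation": [0, 0, 0], "spin": 0}]'

```text
time: 11.27
tool_pos: [555.4, -3.5, 76.3]
tcp_rot: [180.0, 0.0, -170.0]
ft_force: [0.0, 0.1, -4.9]
finger_gap: 38.9
grip_force: 19.8
```

```bash
python3 - <<'E'
from tilt import *
tilt(86,("wrist",))
a=r.snapshot("side")["pixels"][100:260,200:380]
cv2.imwrite("pics/l4.png",cv2.resize(a,(675,600),interpolation=cv2.INTER_CUBIC))
E
```

```text
['wrist'] elev, offset, grip z: [87.6 16.4 89.3] 1-IoU 0.072
['wrist'] elev, offset, grip z: [87.6 16.4 89.3] 1-IoU 0.072
11.2667 [555.42687345  -3.47904069  76.2934143 ] [ 0.   0.1 -4.9] [-0.008 -0.064  0.003]
```

View pics/l4.png

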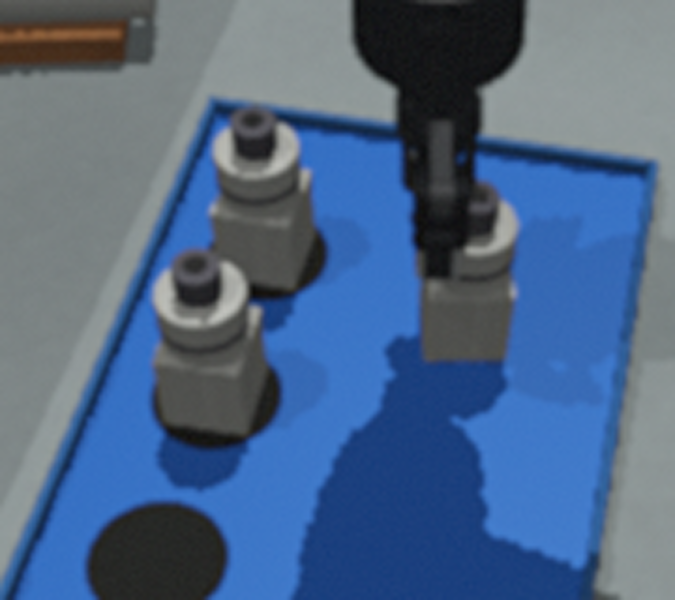

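```bash
python3 - <<'E'
from h import *
p=r.snapshot("side")
for z in(8,12,16,20,24,28,32): print(z,ray(p,(200+465/3.75,100+359/3.75),z).round(1)[:2])
# reference: standing part nearest (659.5,55.8): bottom edge of its camera-facing side
for z in(0,8,16): print("ref",z,ray(p,(200+205/3.75,100+432/3.75),z).round(1)[:2])
E
```

```text
8 [535.9  12.3]
12 [535.6  15.5]
16 [535.2  18.6]
20 [534.9  21.8]
24 [534.6  25. ]
28 [534.3  28.2]
32 [534.   31.4]
ref 0 [661.5  73.2]
ref 8 [659.3  78.7]
ref 16 [657.1  84.3]
```

Emit:
carry_out --commands '[{"jaw": 0.03, "translation": [0, 0, 0.001], "spin": 0}, {"jaw": 0.03, "translation": [0, 0, 0.001], "spin": 0}, {"jaw": 0.03, "translation": [0, 0, 0.001], "spin": 0}, {"jaw": 0.03, "translation": [0, 0, 0.001], "spin": 0}, {"jaw": 0.03, "translation": [0, 0, 0.001], "spin": 0}, {"jaw": 0.03, "translation": [0, 0, 0], "spin": 0}, {"jaw": 0.03, "translation": [0, 0, 0], "spin": 0}, {"jaw": 0.03, "translation": [0, 0, 0], "spin": 0}]'

```text
time: 12.18
tool_pos: [558.7, -3.1, 74.4]
tcp_rot: [-180.0, 0.4, -170.0]
ft_force: [4.1, 3.0, 9.5]
finger_gap: 39.0
grip_force: 21.8
```

Contact with the floor (force +9.5). Releasing, then re-centring.

Emit:
carry_out --commands '[{"jaw": 0.085, "translation": [0, 0, 0], "spin": 0}, {"jaw": 0.085, "translation": [0, 0, 0], "spin": 0}, {"jaw": 0.085, "translation": [0, 0, 0], "spin": 0}, {"jaw": 0.085, "translation": [0, 0, 0], "spin": 0}, {"jaw": 0.085, "translation": [0, 0, 0], "spin": 0}, {"jaw": 0.085, "translation": [0, 0, 0], "spin": 0}, {"jaw": 0.085, "translation": [0, 0, 0], "spin": 0}, {"jaw": 0.085, "translation": [0, 0, 0], "spin": 0}]'

```text
time: 12.85
tool_pos: [555.3, -3.5, 71.2]
tcp_rot: [180.0, -0.0, -170.0]
ft_force: [0.0, 0.2, -0.5]
finger_gap: 85.0
grip_force: 0.0
```

```bash
python3 - <<'E'
from fit import *
s=r.sense();print(s["time"],s["tool_pos"],np.round(s["ft_force"],1))
p=r.snapshot("wrist")
L=[(n,p,r.landmark_of(p,n),r.regions_of(p,n)) for n in("standing_a","tipped")]
for n,_,l,g in L:
    print(n,[(ray(p,d["xy"],8).round(1)[:2],round(d["score"],2)) for d in l],[(np.round(d["xy"]),d["score"]) for d in g])
D=[d for _,_,_,g in L for d in g];c=proj(p,[538,-6.5,80])
g=min(D,key=lambda d:np.hypot(*(np.array(d["xy"])-c)));m=cv2.resize(g["pixels"].astype(np.uint8),(1280,800),interpolation=cv2.INTER_NEAREST)
def cost(v):
    a=sil(p,v[0],v[1],np.radians(v[2]),np.pi/2,8);return 1-(a&m).sum()/(a|m).sum()
b=minimize(cost,[538,-6.5,-170],method="Nelder-Mead",options=dict(initial_simplex=[[538,-6.5,-170],[544,-6.5,-170],[538,0,-170],[538,-6.5,-155]]))
print(b.x,b.fun)
q=r.snapshot("side")["pixels"][100:260,200:380]
cv2.imwrite("pics/l5.png",np.hstack([cv2.resize(q,(338,300)),p["pixels"][100:400,120:520]]))
E
```

```text
12.85 [555.29703882  -3.52267665  71.16842602] [ 0.   0.2 -0.5]
standing_a [(array([657.6,  55.8]), 0.72), (array([652.9, -44. ]), 0.61)] [(array([379., 342.]), 0.64), (array([248., 328.]), 0.61)]
tipped [(array([539.4,  -3.8]), 0.85)] [(array([323., 230.]), 0.96), (array([588.,   8.]), 0.91)]
[ 539.71514144   -4.60395001 -170.71759032] 0.046037541543790694
```

View pics/l5.png

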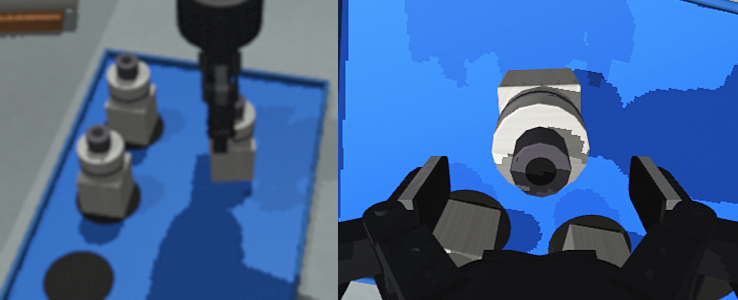

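It stands free and upright at (539.5,-4.6); in the wrist crop the neck is at (540,170). Now re-gripping centrally.

Emit:
carry_out --commands '[{"jaw": 0.085, "translation": [0.004, 0.0005, 0.003], "spin": 0}, {"jaw": 0.085, "translation": [0.006, 0.0005, 0.006], "spin": 0}, {"jaw": 0.085, "translation": [0.004, 0.0005, 0.006], "spin": 0}, {"jaw": 0.085, "translation": [0.002, 0, 0.002], "spin": 0}, {"jaw": 0.085, "translation": [0, 0, 0], "spin": 0}, {"jaw": 0.03, "translation": [0, 0, 0], "spin": 0}, {"jaw": 0.03, "translation": [0, 0, 0], "spin": 0}, {"jaw": 0.03, "translation": [0, 0, 0], "spin": 0}]' --squeeze 50

```text
time: 13.82
tool_pos: [539.9, -4.8, 54.7]
tcp_rot: [-180.0, 0.0, -170.0]
ft_force: [0.3, -0.9, -0.3]
finger_gap: 51.1
grip_force: 0.0
```

Emit:
carry_out --commands '[{"jaw": 0.03, "translation": [0, 0, 0], "spin": 0}, {"jaw": 0.03, "translation": [0, 0, 0], "spin": 0}, {"jaw": 0.03, "translation": [0, 0, 0], "spin": 0}, {"jaw": 0.03, "translation": [0, 0, 0], "spin": 0}, {"jaw": 0.03, "translation": [0, 0, 0], "spin": 0}, {"jaw": 0.03, "translation": [0, 0, 0], "spin": 0}, {"jaw": 0.03, "translation": [0, 0, -0.005], "spin": 0}, {"jaw": 0.03, "translation": [0, 0, -0.005], "spin": 0}]'

```text
time: 14.48
tool_pos: [537.9, -4.6, 63.1]
tcp_rot: [179.9, -0.2, -170.0]
ft_force: [-0.2, -0.2, -5.7]
finger_gap: 42.9
grip_force: 51.5
```

Emit:
carry_out --commands '[{"jaw": 0.03, "translation": [0, 0, -0.01], "spin": 0}, {"jaw": 0.03, "translation": [0, 0, -0.015], "spin": 0}, {"jaw": 0.03, "translation": [0, 0, -0.02], "spin": 0.054}, {"jaw": 0.03, "translation": [0, 0, -0.02], "spin": 0.054}, {"jaw": 0.03, "translation": [0, 0, -0.02], "spin": 0.054}, {"jaw": 0.03, "translation": [0, 0, -0.015], "spin": 0.054}, {"jaw": 0.03, "translation": [0, 0, -0.008], "spin": 0}, {"jaw": 0.03, "translation": [0, 0, -0.002], "spin": 0}]'

```text
time: 15.15
tool_pos: [540.3, -4.8, 176.5]
tcp_rot: [-180.0, 0.2, 177.8]
ft_force: [-0.2, -0.9, -5.0]
finger_gap: 43.0
grip_force: 51.7
```

Emit:
carry_out --commands '[{"jaw": 0.03, "translation": [-0.006, 0.008, 0], "spin": 0}, {"jaw": 0.03, "translation": [-0.011, 0.016, 0], "spin": 0}, {"jaw": 0.03, "translation": [-0.017, 0.024, 0], "spin": 0}, {"jaw": 0.03, "translation": [-0.02, 0.028, 0], "spin": 0}, {"jaw": 0.03, "translation": [-0.02, 0.028, 0], "spin": 0}, {"jaw": 0.03, "translation": [-0.017, 0.024, 0], "spin": 0}, {"jaw": 0.03, "translation": [-0.013, 0.018, 0], "spin": 0}, {"jaw": 0.03, "translation": [-0.009, 0.012, 0], "spin": 0}]'

```text
time: 15.82
tool_pos: [658.7, 151.4, 171.5]
tcp_rot: [180.0, -0.2, 177.8]
ft_force: [0.4, -0.0, -4.9]
finger_gap: 42.9
grip_force: 52.0
```

Emit:
carry_out --commands '[{"jaw": 0.03, "translation": [-0.004, 0.005, 0.005], "spin": 0}, {"jaw": 0.03, "translation": [-0.002, 0.002, 0.01], "spin": 0}, {"jaw": 0.03, "translation": [0, 0, 0.014], "spin": 0}, {"jaw": 0.03, "translation": [0, 0, 0.014], "spin": 0}, {"jaw": 0.03, "translation": [0, 0, 0.014], "spin": 0}, {"jaw": 0.03, "translation": [0, 0, 0.01], "spin": 0}, {"jaw": 0.03, "translation": [0, 0, 0.006], "spin": 0}, {"jaw": 0.03, "translation": [0, 0, 0.002], "spin": 0}]'

```text
time: 16.48
tool_pos: [663.8, 154.5, 97.0]
tcp_rot: [-180.0, -0.2, 177.6]
ft_force: [-0.8, -0.0, -6.2]
finger_gap: 42.7
grip_force: 51.9
```

```bash
python3 - <<'E'
from fit import *
s=r.sense();t=s["tool_pos"];print(s["time"],t,np.round(s["ft_force"],1),s["finger_gap"])
O=[]
for n in("side","top","wrist"):
    p=r.snapshot(n);D=r.regions_of(p,"tipped")+r.regions_of(p,"standing_a");c=proj(p,[t[0],t[1],t[2]])
    if D:
        g=min(D,key=lambda d:np.hypot(*(np.array(d["xy"])-c)))
        if np.hypot(*(np.array(g["xy"])-c))<45:O.append((n,p,cv2.resize(g["pixels"].astype(np.uint8),(1280,800),interpolation=cv2.INTER_NEAREST)))
    if n=="side":q=p["pixels"][130:330,160:360]
    if n=="wrist":w=p["pixels"][100:400,120:520]
for n,p,m in O:
    def cost(v):
        a=sil(p,v[0],v[1],np.radians(177.5),np.pi/2,v[2]);return 1-(a&m).sum()/(a|m).sum()
    z=t[2]-46;b=minimize(cost,[t[0],t[1],z],method="Nelder-Mead",options=dict(maxiter=100,initial_simplex=[[t[0],t[1],z],[t[0]+6,t[1],z],[t[0],t[1]+6,z],[t[0],t[1],z+8]]))
    print(n,b.x.round(1),b.fun)
cv2.imwrite("pics/l6.png",np.hstack([cv2.resize(q,(300,300)),w]))
E
```

```text
16.4833 [663.76173959 154.5276967   97.03066417] [-0.8 -0.  -6.2] 42.70949799583104
side [664.2 153.   49.6] 0.41701212958697986
wrist [668.6 156.4  49.4] 0.029551884639956172
```

View pics/l6.png

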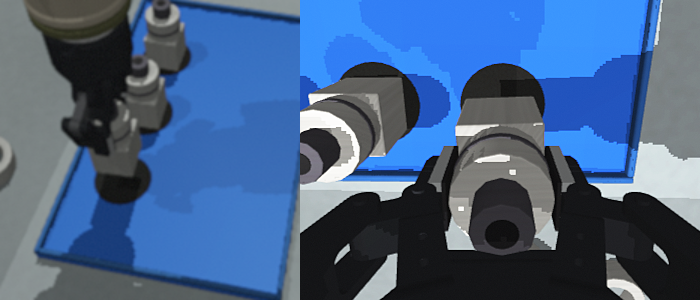

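The side view shows the part upright above the dark spot, and in the wrist crop the foot (500,120) sits on the spot's centre line (503,95). Lowering.

Emit:
carry_out --commands '[{"jaw": 0.03, "translation": [0, 0, 0.003], "spin": 0}, {"jaw": 0.03, "translation": [0, 0, 0.006], "spin": 0}, {"jaw": 0.03, "translation": [0, 0, 0.008], "spin": 0}, {"jaw": 0.03, "translation": [0, 0, 0.008], "spin": 0}, {"jaw": 0.03, "translation": [0, 0, 0.006], "spin": 0}, {"jaw": 0.03, "translation": [0, 0, 0.003], "spin": 0}, {"jaw": 0.03, "translation": [0, 0, 0.002], "spin": 0}, {"jaw": 0.03, "translation": [0, 0, 0.001], "spin": 0}]'

```text
time: 17.6
tool_pos: [664.7, 155.1, 61.6]
tcp_rot: [-180.0, -0.0, 177.7]
ft_force: [-0.0, 1.1, -5.2]
finger_gap: 42.9
grip_force: 51.9
```

```bash
python3 - <<'E'
from fit import *
s=r.sense();t=s["tool_pos"];print(s["time"],t,np.round(s["ft_force"],1),s["finger_gap"])
p=r.snapshot("wrist")
D=r.regions_of(p,"tipped")+r.regions_of(p,"standing_a");c=proj(p,[t[0],t[1],t[2]])
g=min(D,key=lambda d:np.hypot(*(np.array(d["xy"])-c)));m=cv2.resize(g["pixels"].astype(np.uint8),(1280,800),interpolation=cv2.INTER_NEAREST)
def cost(v):
    a=sil(p,v[0],v[1],np.radians(177.5),np.radians(v[2]),t[2]-46);return 1-(a&m).sum()/(a|m).sum()
b=minimize(cost,[t[0],t[1],90],method="Nelder-Mead",options=dict(maxiter=100,initial_simplex=[[t[0],t[1],90],[t[0]+6,t[1],90],[t[0],t[1]+6,90],[t[0],t[1],95]]))
print("part x,y,elev",b.x.round(1),b.fun)
im=p["pixels"];cx,cy=proj(p,[664.6,155.7,8]);print("spot px",cx,cy,g["xy"])
# dark spot outline: visible dark pixels near expected, projected to the floor; circle fit
d=(im.max(2)<60);ys,xs=np.nonzero(d);X=np.array([ray(p,(x,y),8)[:2] for x,y in zip(xs,ys)])
k=(np.hypot(*(X-[664.6,155.7]).T)<42)&(X[:,0]<660);h=cv2.convexHull(X[k].astype(np.float32))[:,0]
h=h[h[:,0]<650];A=np.c_[2*h,np.ones(len(h))];f=np.linalg.lstsq(A,(h**2).sum(1),rcond=None)[0];print("spot fit",f[:2].round(1),np.sqrt(f[2]+f[0]**2+f[1]**2),len(h),"minx",h[:,0].min())
E
```

```text
17.6 [664.74420611 155.14370645  61.61274214] [-0.   1.1 -5.2] 42.88107014069251
part x,y,elev [666.3 156.2  87.3] 0.03995756718528998
spot px 320.34637399093333 224.29423323913156 [323.1, 276.6]
spot fit [664.  157.4] 33.27566634593676 22 minx 630.67
```

Part and spot agree within 2 mm. Final lowering.

Emit:
carry_out --commands '[{"jaw": 0.03, "translation": [0.001, 0, 0.001], "spin": 0}, {"jaw": 0.03, "translation": [0, 0, 0.001], "spin": 0}, {"jaw": 0.03, "translation": [0, 0, 0.001], "spin": 0}, {"jaw": 0.03, "translation": [0, 0, 0.001], "spin": 0}, {"jaw": 0.03, "translation": [0, 0, 0.001], "spin": 0}, {"jaw": 0.03, "translation": [0, 0, 0.001], "spin": 0}, {"jaw": 0.03, "translation": [0, 0, 0], "spin": 0}, {"jaw": 0.03, "translation": [0, 0, 0], "spin": 0}]'

```text
time: 18.42
tool_pos: [663.9, 155.2, 56.1]
tcp_rot: [-180.0, -0.0, 177.7]
ft_force: [-0.6, 0.5, -6.3]
finger_gap: 43.1
grip_force: 51.9
```

Emit:
carry_out --commands '[{"jaw": 0.03, "translation": [0, 0, 0.0005], "spin": 0}, {"jaw": 0.03, "translation": [0, 0, 0.0005], "spin": 0}, {"jaw": 0.03, "translation": [0, 0, 0.0005], "spin": 0}, {"jaw": 0.03, "translation": [0, 0, 0], "spin": 0}, {"jaw": 0.03, "translation": [0, 0, 0], "spin": 0}, {"jaw": 0.03, "translation": [0, 0, 0], "spin": 0}, {"jaw": 0.03, "translation": [0, 0, 0], "spin": 0}, {"jaw": 0.03, "translation": [0, 0, 0], "spin": 0}]'

```text
time: 19.08
tool_pos: [664.2, 155.2, 55.0]
tcp_rot: [180.0, 0.0, 177.7]
ft_force: [-0.5, -0.5, -2.9]
finger_gap: 43.1
grip_force: 52.1
```

Contact is starting (-6.3 → -2.9). A touch further.

Emit:
carry_out --commands '[{"jaw": 0.03, "translation": [0, 0, 0.0005], "spin": 0}, {"jaw": 0.03, "translation": [0, 0, 0.0005], "spin": 0}, {"jaw": 0.03, "translation": [0, 0, 0], "spin": 0}, {"jaw": 0.03, "translation": [0, 0, 0], "spin": 0}, {"jaw": 0.03, "translation": [0, 0, 0], "spin": 0}, {"jaw": 0.03, "translation": [0, 0, 0], "spin": 0}, {"jaw": 0.03, "translation": [0, 0, 0], "spin": 0}, {"jaw": 0.03, "translation": [0, 0, 0], "spin": 0}]'

```text
time: 19.75
tool_pos: [664.4, 155.2, 55.0]
tcp_rot: [180.0, 0.0, 177.7]
ft_force: [-4.4, -1.6, 5.1]
finger_gap: 42.9
grip_force: 53.0
```

Emit:
carry_out --commands '[{"jaw": 0.07, "translation": [0, 0, 0], "spin": 0}, {"jaw": 0.07, "translation": [0, 0, 0], "spin": 0}, {"jaw": 0.07, "translation": [0, 0, 0], "spin": 0}, {"jaw": 0.07, "translation": [0, 0, 0], "spin": 0}, {"jaw": 0.07, "translation": [0, 0, 0], "spin": 0}, {"jaw": 0.07, "translation": [0, 0, 0], "spin": 0}, {"jaw": 0.07, "translation": [0, 0, -0.005], "spin": 0}, {"jaw": 0.07, "translation": [0, 0, -0.01], "spin": 0}]'

```text
time: 20.42
tool_pos: [662.8, 155.0, 67.5]
tcp_rot: [-180.0, -0.2, 177.7]
ft_force: [-0.1, -0.3, -0.3]
finger_gap: 70.1
grip_force: 0.0
```

Emit:
carry_out --commands '[{"jaw": 0.07, "translation": [0, 0, -0.02], "spin": 0}, {"jaw": 0.07, "translation": [0, 0, -0.025], "spin": 0}, {"jaw": 0.07, "translation": [0, 0, -0.025], "spin": 0}, {"jaw": 0.07, "translation": [0, 0, -0.025], "spin": 0}, {"jaw": 0.07, "translation": [0, 0, -0.025], "spin": 0}, {"jaw": 0.07, "translation": [0, 0, -0.025], "spin": 0}, {"jaw": 0.07, "translation": [0, 0, -0.015], "spin": 0}, {"jaw": 0.07, "translation": [0, 0, 0], "spin": 0}]'

```text
time: 21.08
tool_pos: [666.4, 155.6, 235.9]
tcp_rot: [179.9, 0.5, 177.7]
ft_force: [1.1, -0.4, 1.1]
finger_gap: 70.0
grip_force: 0.0
```

```bash
python3 - <<'E'
from h import *
s=r.sense();print(s["time"],s["tool_pos"],np.round(s["ft_force"],1),s["finger_gap"])
for n in("side","wrist"):
    p=r.snapshot(n);print(n,[(ray(p,d["xy"],8).round(1)[:2],round(d["score"],2)) for d in r.landmark_of(p,"standing_a")])
    if n=="side":q=p["pixels"][110:310,180:380]
    else:w=p["pixels"]
cv2.imwrite("pics/end.png",np.hstack([cv2.resize(q,(300,300)),cv2.resize(w,(480,300))]))
E
```

```text
21.0833 [666.43686535 155.63071878 235.85281611] [ 1.1 -0.4  1.1] 70.04524775645386
side [(array([665.2,  56.1]), 0.62), (array([654., -38.]), 0.58)]
wrist [(array([659.1,  57.9]), 0.8), (array([650.2, -42.4]), 0.7)]
```

View pics/end.png

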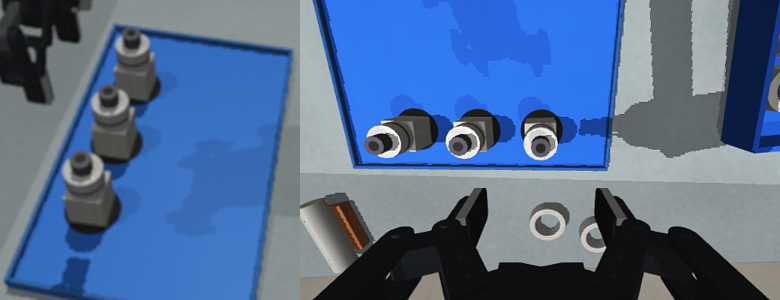

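All three stand upright on their spots: side crop (90,195), (112,125) and (135,65). The gripper is clear.

```bash
python3 -c "
from bench import r
print(r.hand_in())"
```

```text
the job is handed in; nothing more can be done
None
```

The tipped valve body now stands upright, neck up, on the vacant spot (within about 2 mm of its centre). It was lowered on and released, the other two look unmoved, and the job was handed in at about 21 s.

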